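# Cap the vessel and back the cap off to vent

## Robot

A 6-joint arm with a two-finger parallel gripper is mounted at the origin on a cart in front of the work surface, level with it; the furniture and walls round the work are solid. World frame = base frame: x ahead of the robot, y to its left, z up, the work surface at z = 0. Lengths are in m, angles in degrees, forces in N, time in s.
With the tool pointing down it reaches from about 0.25 to 0.725 m from the base axis. Payload 4 kg.
Tool frame: the origin (TCP) lies midway between the tips of the shut fingers; the grasp point (between the pads) lies manip.grip_depth behind it (manip.grip_depth is the distance from the TCP to the grasp point, in m); x points along the fingers, y is the direction in which the jaws open and shut, and the axes are right-handed (so a half turn about x gives the same grasp; the last joint's range is limited). The gripper opens to 85 mm and grips with 20 to 120 N. Pads are 22 mm wide; open, the fingers measure 114 mm over their backs; the gripper's body (76 mm by 85 mm) begins 54 mm behind the grasp point. The pads swing forward as they close: fully open they stand 13 mm farther back than shut.
Start: joints at [-69.672, 13.785, 0.286, 76.501, 0, 90], TCP at [0.174, -0.469, 0.231] pointing down, gripper open.
Joint ranges: [-155.79, 155.79], [-60.16, 107.12], [-62.33, 73.08], [-114, 123.19], [-81.49, 82.49], [-180, 180]. Speed limits (degrees/s): [159.86, 159.86, 180, 180, 180, 180].

## Interface

Orientations are given as a 3x3 rotation matrix whose columns are the frame's x, y, z axes.
In Python, from bench import manip gives the robot as it stands. The module is installed in compiled form; this text tells all that it offers.
- The arm moves only by the tool apply_moves, never from a script. Its argument "increments" is a list of rows, each a list of 3 entries, a list of its own where there are three numbers: the opening in per cent of the stroke, from 0 (shut) to 100 (fully open), then the shift along the tool's x, y, z in units of 50 mm (1.0 is 50 mm), then the turn, a rotation vector about the tool's x, y, z in units of 6 degrees (1.0 is 6 degrees). In form: [[jaw, [tx, ty, tz], [wx, wy, wz]], ...]. A call has 1 to 10 rows; each row shifts and turns the commanded pose from where the row before left it, along the tool's axes as they then stand; what a row does not reach is not made up. A row lasts 1/10 s, in which the tool goes at most 50 mm and 8.59 degrees, less where a joint would pass 70% of its speed; a pose out of reach is approached as far as the arm can. A call is refused whole if a number of a shift passes 1 or a number of a turn 1, either way. A call with a gripper value outside its range is refused whole. The fingers move at their own pace and stop on an object; "squeeze" is the grip in N (left out, the last holds). Time passes only in rows, so rows that do not move let the fingers close. It gives the time, the measured TCP pose, the force and the opening at its end, in the units of the state.
- manip.sense(): the state, without advancing time (a new reading comes with each control period).
- manip.snapshot(name): name is "side" or "top"; returns a dict with "image" (480x640x3 uint8, blue, green, red), "K" (3x3 intrinsics, pixels), "D" ([k1, k2, p1, p2, k3] as OpenCV has them; the pictures are not rectified), "camera_from_world" (4x4, takes a point from world to camera coordinates). Camera axes: x right, y down, z forward; pixel columns grow to the right and rows downward; lengths in m; the calibration is good to about 2 mm. A picture is of the moment at which its call begins. There is no depth.
- manip.finish_job(): hands the job in, once; it reports no verdict.
The state is a dict: "clock": time; "q": joint angles; "qd": joint speeds; "effort": joint torques, N m; "ee_pos": TCP position; "tool_rot": TCP orientation; "force": force on the tool from outside, world axes, zero at the start; "wrist_torque": the same for the moment, N m; "finger_gap": finger opening in m.
Only numpy, scipy, OpenCV 4.12 (cv2) and the standard library are available. Lean on these libraries where they do the work, as an engineer would, in place of code of your own. Each camera call takes 0.05 s, during which the arm holds its last target. There are 200 camera calls.

## Task

Close the open metal vessel that is screwed down on the worktop: take the one of the three knurled caps that fits its neck, set it on the thread and screw it down clockwise until it comes up hard against its stop. Then back it off a quarter turn so that the vessel can vent, and finish still holding the cap there, in the gripper, on its thread. Leave the other two caps where they are.

Things in the scene. Friction and masses are not known exactly. Their poses are not given: they have to be found in the camera images.
- vessel: Fixed upright metal vessel with an open threaded neck. Base plate 140 x 90 x 12 mm, round body 54 mm across up to z = 76 mm, neck 34 mm across above it. Origin: centre of the plate's underside, z up on the neck's axis, x along the plate's long side, marked by a dark ridge on the plate at either end. 'Angle' below: yaw of cap minus yaw of vessel, any half turn added.
- neck_rim (a point): Centre of the neck's chamfered rim, 105 mm above the vessel's origin. The cap, upright, goes over it. Lowered at an angle of 139 degrees (120 to 158, counter-clockwise positive from above) the cap's lugs drop right into the thread, cap origin then 24 mm below this point; at other angles they rest on top of the ribs, origin 13 to 18 mm below, until turned into that range.
- thread_stop (a point): On the axis, 78 mm above the vessel's origin: the cap's origin when it is against its hard stop, at angle 0 (bar on the cap in line with the dark ridges). Right-hand thread, ribs 45 mm across: clockwise from above the cap drops 8 mm a turn, with 1.5 mm of up and down play. Start of thread to stop: 139 degrees. A quarter turn back from the stop: angle 90, 2 to 3.5 mm higher. Past 115 it comes out.
- cap_medium: The cap that fits: round knurled aluminium cap, 56 mm across, 38 mm high (41 with the bar), 0.09 to 0.19 kg, open side down. Origin: centre of its underside, z up. x runs along the dark raised bar (48 x 5 x 3 mm) across its top and through two lugs inside the skirt (4.4 mm thick, 4 mm above the underside, tips 37 mm apart). Inside 48 mm across, 28 mm deep. Grip across the skirt at any yaw.
- cap_small: A cap of the same shape and metal but 44 mm across: too narrow for the neck. Origin: centre of its underside. Stays where it is.
- cap_large: A cap of the same shape and metal but 68 mm across: too wide for the thread. Origin: centre of its underside. Stays where it is.
- analytical_balance: Fixed glass-walled laboratory balance that stands between the vessel and the caps: an obstacle 355 (x) x 232 (y) x 303 mm high; origin: centre of its underside. Its front face is about 0.41 m ahead of the robot's base: pass in front of it, with the gripper no farther than 0.32 m ahead of the base.
There are look-alikes about, which are no part of the job. What is shaped like the cap_medium but orange or pink is not meant.

How it is judged (in metres and radians):
On the way, in this order (a step that is already met when the one before it is completed fails the run):
1. the fitting cap sits upright on the neck (horizontal distance between cap_medium and vessel below 0.005 m and angle between cap_medium's own z axis and vertical below 0.12 rad and z of cap_medium in the frame of vessel below 0.093 m), for 0.1 s.
2. the cap is screwed down against its stop (horizontal distance between cap_medium and vessel below 0.004 m and z of cap_medium in the frame of vessel below 0.0805 m and angle between the x axis of cap_medium and the x axis of vessel, either way round below 0.13 rad), for 0.1 s.
At the end, for the whole second after the job is handed in: After reaching its stop (within 7 degrees), the 56 mm cap is a quarter turn back from it (within 20 degrees), in the thread (origin 78.5 to 83.5 mm above the vessel's), centred within 4 mm, upright within 0.1 rad, at rest, gripped with over 2 N; the other caps moved under 3 cm (horizontal distance between cap_medium and vessel below 0.004 m and angle between cap_medium's own z axis and vertical below 0.1 rad and z of cap_medium in the frame of vessel between 0.0785 and 0.0835 m and angle between the x axis of cap_medium and the x axis of vessel, either way round above 1.22 rad and contact force between the fingers and cap_medium above 2 N and angular speed of cap_medium below 0.15 rad/s and linear speed of cap_medium below 0.02 m/s); the arm keeps its last pose, push and grip.
It fails at once if another cap is shifted by more than 3 cm (distance of any of cap_small, cap_large from where it was at the start of the episode above 0.03 m).
It also fails if it takes over 61 s, if anything falls off the work surface, if the arm or the gripper's body presses on something with over 40 N, if the wrist force passes 120 N, or if a joint passes its speed limit or range.

## Working session

There is one attempt and no reset: what is moved stays moved. The work goes in short steps, Python scripts to look and compute and a tool call to move; the robot and the scene stay as the last step left them, time stands still between calls to the robot, and variables do not carry over. Pictures are saved under pics/ and viewed, about 8 in all and at most 12, crops included, and the job is handed in when it is done.

Besides the shell and the picture viewer there is one more tool, called after ">>>" as name(argument=value, ...) on one line, values as JSON. apply_moves: Moves the arm, as the interface text tells. Its arguments: {"type":"object","properties":{"increments":{"type":"array","items":{"type":"array"}},"squeeze":{"type":"number"}},"required":["increments"]}

```bash
mkdir -p pics; python3 - <<'E'
from bench import manip
import cv2
s=manip.sense()
print({k:s[k] for k in('clock','ee_pos','tool_rot','finger_gap','force')},manip.grip_depth)
for n in('top','side'):
    d=manip.snapshot(n);cv2.imwrite(f'pics/{n}0.png',d['image']);print(n,d['K'],d['D'],d['camera_from_world'])
E
```

```text
{'clock': 0.0, 'ee_pos': array([ 0.17346955, -0.46828133,  0.23044107]), 'tool_rot': array([[-7.32218170e-04,  3.47392561e-01, -9.37719506e-01],
       [ 1.91099373e-03, -9.37717559e-01, -3.47393332e-01],
       [-9.99997906e-01, -2.04634380e-03,  2.27488291e-05]]), 'finger_gap': 0.08569879159655246, 'force': array([-0.55532122,  0.24670893,  0.34147425])} 0.0187
top [[520.98120061   0.         328.47253768]
 [  0.         520.98120061 238.54201961]
 [  0.           0.           1.        ]] [-0.13641791  0.          0.          0.          0.        ] [[-0.04193035 -0.99911943  0.00148878  0.03773382]
 [-0.97694534  0.04068748 -0.20957653  0.522701  ]
 [ 0.20933141 -0.01024207 -0.97779111  1.09621362]
 [ 0.          0.          0.          1.        ]]
side [[466.0068806    0.         318.47598198]
 [  0.         466.0068806  234.52902806]
 [  0.           0.           1.        ]] [-0.10108982  0.          0.          0.          0.        ] [[ 0.91185621 -0.41031927  0.01250402 -0.48161856]
 [-0.17672588 -0.41986777 -0.89021291  0.20925573]
 [ 0.37052155  0.80953638 -0.45537306  1.07964213]
 [ 0.          0.          0.          1.        ]]
```

View pics/top0.png

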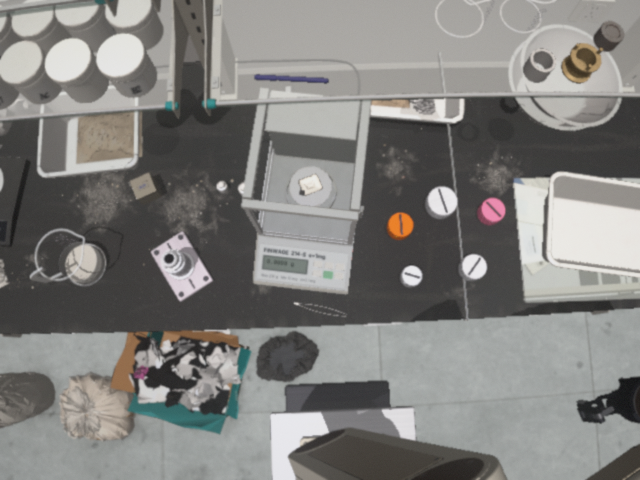

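View pics/side0.png

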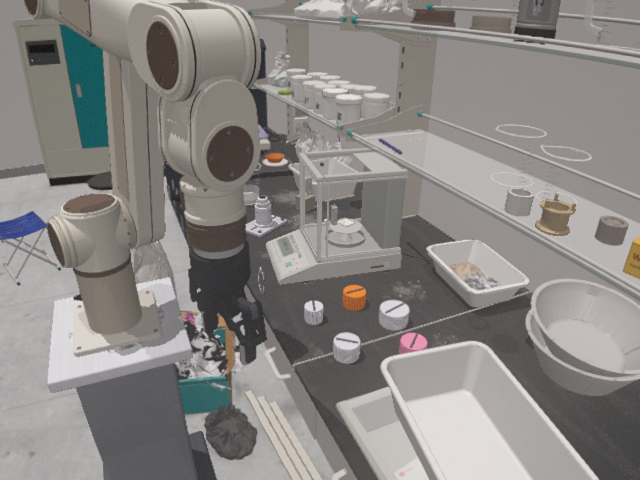

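Candidates in top view: white caps at (411,276) smallest, (441,202) largest, and (474,267) in between, which is the likely medium. The look-alikes are orange (400,225) and pink (491,210). The vessel is at (180,265). One composite close crop next to check sizes.

```bash
cat > h.py <<'E'
import numpy as np,cv2
from bench import manip
def ray(d,uv):
    T=d['camera_from_world'];R,t=T[:3,:3],T[:3,3]
    p=cv2.undistortPoints(np.array([[uv]],float),d['K'],np.array(d['D'],float))[0,0]
    return -R.T@t, R.T@np.array([p[0],p[1],1.])
def onz(d,uv,z):
    c,r=ray(d,uv);return c+r*(z-c[2])/r[2]
def proj(d,P):
    T=d['camera_from_world'];return cv2.projectPoints(np.array(P,float).reshape(-1,3),cv2.Rodrigues(T[:3,:3])[0],T[:3,3],d['K'],np.array(d['D'],float))[0][:,0]
E
python3 - <<'E'
from h import *
t=cv2.imread('pics/top0.png');s=cv2.imread('pics/side0.png')
f=lambda im,u,v,w,h:cv2.resize(im[v:v+h,u:u+w],(400,300),interpolation=cv2.INTER_CUBIC)
a=np.hstack([f(t,450,245,48,36+0),f(t,144,225,80,80*3//4+20)[:, :]])
b=np.hstack([f(t,384,180,120,90+20),f(s,290,275,140,105)])
b[:, :400]=cv2.resize(t[180:300,380:510],(400,300),interpolation=cv2.INTER_CUBIC)
a[:,400:]=cv2.resize(t[227:302,140:240],(400,300),interpolation=cv2.INTER_CUBIC)
cv2.imwrite('pics/c1.png',np.vstack([a,b]))
d=manip.snapshot('top')
for n,uv in dict(small=(411,276),large=(441,202),med=(474,267)).items(): print(n,onz(d,uv,.038))
print('vessel',onz(d,(180,265),.012))
E
```

```text
small [ 0.43494164 -0.16380504  0.038     ]
large [ 0.60252144 -0.24606818  0.038     ]
med [ 0.44867759 -0.3079336   0.038     ]
vessel [0.48520799 0.35867396 0.012     ]
```

View pics/c1.png

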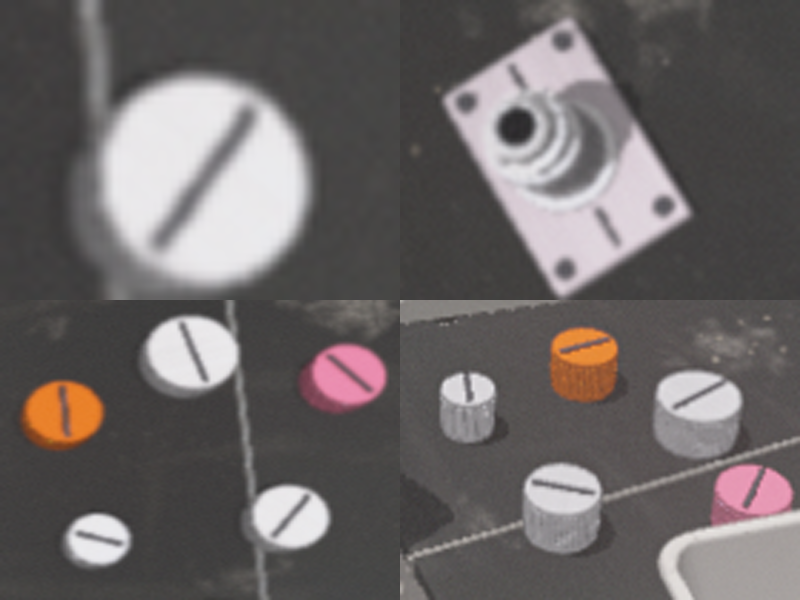

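```bash
python3 - <<'E'
from h import *
d=manip.snapshot('top');e=manip.snapshot('side')
m=onz(d,(474.9,266.6),.038);a=onz(d,(480,258),.041);b=onz(d,(469.2,274.2),.041)
print('med',m,'bar',a,b,np.linalg.norm(a-b),np.degrees(np.arctan2(*(a-b)[1::-1])),(a+b)/2)
for dx in(-12.4,12.4):print(onz(d,(474.9+dx,266.6),.038))
C=[onz(d,u,.012) for u in((150.75,252),(182.5,231.25),(213,280),(180,301.25))]
print('plate',np.mean(C,0),[np.linalg.norm(C[i]-C[i-1]) for i in range(4)])
for i,j in((2,1),(3,0)):v=C[i]-C[j];print(np.degrees(np.arctan2(v[1],v[0])))
r=[onz(d,u,.014) for u in((168.75,246),(191.75,283.5))];v=r[1]-r[0];print('ridge',np.mean(r,0),np.degrees(np.arctan2(v[1],v[0])))
print('rim',onz(d,(168.75,258.75),.105))
# subpixel cap fit: bright mask, top view ; side view prediction overlay
im=d['image'];g=im[245:290,450:500].min(2)
n,l,st,c=cv2.connectedComponentsWithStats((g>190).astype(np.uint8));k=1+st[1:,4].argmax()
print('blob',c[k]+[450,245],st[k])
P=[m,[*m[:2],0]];print('side proj',proj(e,P),'rim side',proj(e,[np.r_[np.mean(C,0)[:2],.105]]))
s=e['image'];cv2.imwrite('pics/side1.png',s)
z=cv2.resize(s[185:245,235:295],(600,600),interpolation=cv2.INTER_CUBIC);cv2.imwrite('pics/c2.png',z)
E
```

```text
med [ 0.449488   -0.31008607  0.038     ] bar [ 0.4680095  -0.32283779  0.041     ] [ 0.4325457  -0.29455346  0.041     ] 0.04536170523768676 -38.574287233962934 [ 0.4502776  -0.30869563  0.041     ]
[ 0.4507893  -0.28171648  0.038     ]
[ 0.44816778 -0.33862429  0.038     ]
plate [0.4831343  0.35555223 0.012     ] [np.float64(0.1363822705807745), np.float64(0.08775033896102173), np.float64(0.1374305473959322), np.float64(0.08873296186956174)]
-148.24477625940446
-148.6551851507773
ridge [0.48580858 0.35786605 0.014     ] -148.27924254628255
rim [0.48347043 0.35697804 0.105     ]
blob [478.77368421 269.70526316] [ 19  13  17  21 190]
side proj [[344.99084581 341.70168261]
 [344.27023477 355.40831922]] rim side [[260.87609399 197.64335702]]
```

View pics/c2.png

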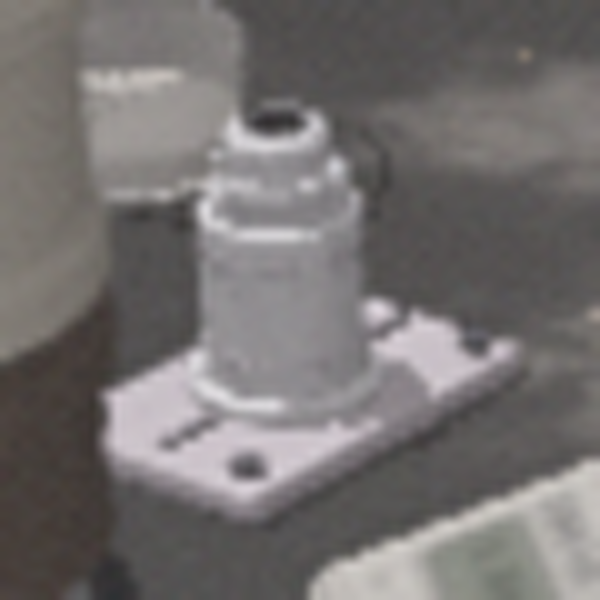

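The large crop confirms it: knurled uncoloured medium cap with top at (475,266.6) and a measured diameter of 57 mm. The vessel neck rim is at top (169,259) and side (262.5,197.5), with the ridges at about yaw 31.6°. The cap is at (0.4495,-0.310) with its bar at yaw -38.6°. Plan: grip with jaw yaw ≈ 97°, which leaves joint 6 room for the clockwise screw.

>>> apply_moves(increments=[[100,[0,0,0],[-1,0,0]],[100,[0,0,0],[-1,0,0]],[100,[0,0,0],[-1,0,0]],[100,[0,0,0],[-1,0,0]],[100,[0,0,0],[-1,0,0]],[100,[0,0,0],[-1,0,0]],[100,[0,0,0],[-1,0,0]],[100,[0,0,0],[-1,0,0]],[100,[0,0,0],[-1,0,0]],[100,[0,0,0],[-1,0,0]]], squeeze=40)

```text
clock: 1.25
ee_pos: [0.1737, -0.4687, 0.2312]
tool_rot: [[-0.0, 0.987, -0.164], [0.0, -0.164, -0.987], [-1.0, -0.0, -0.0]]
force: [-0.1, -0.3, -0.3]
finger_gap: 0.0853
```

>>> apply_moves(increments=[[100,[0,0,0],[-1,0,0]],[100,[0,0,0],[-1,0,0]],[100,[0,0,0],[-1,0,0]],[100,[0,0,0],[-1,0,0]],[100,[0,0,0],[-1,0,0]],[100,[0,0,0],[-1,0,0]],[100,[0,0,0],[-1,0,0]],[100,[0,0,0],[-1,0,0]],[100,[0,0,0],[-1,0,0]],[100,[0,0,0],[-1,0,0]]])

```text
clock: 2.25
ee_pos: [0.1737, -0.4687, 0.2311]
tool_rot: [[-0.0, 0.635, 0.772], [0.0, 0.772, -0.635], [-1.0, 0.0, -0.0]]
force: [0.0, 0.3, -0.1]
finger_gap: 0.0854
```

```bash
cat >> h.py <<'E'
def shift(target,rot=None):
    s=manip.sense();R=s['tool_rot'] if rot is None else rot
    v=R.T@(np.array(target)-s['ee_pos'])/.05
    y=R[:,1];return np.round(v,3),'n>=%.1f'%abs(v).max()
def st():
    s=manip.sense();y=s['tool_rot'][:,1]
    print(round(s['clock'],2),s['ee_pos'].round(4),'jawyaw',np.degrees(np.arctan2(y[1],y[0])).round(1),'tilt',s['tool_rot'][2].round(4),'F',s['force'].round(1),'T',s['wrist_torque'].round(2),'gap',round(s['finger_gap'],4),'q',np.round(s['q'],1))
E
python3 -c "
from h import *
st()"
```

```text
2.25 [ 0.1737 -0.4687  0.2311] jawyaw 50.6 tilt [-1.e+00  2.e-04 -4.e-04] F [ 0.   0.3 -0.1] T [-0.05  0.01  0.03] gap 0.0854 q [-69.7  13.8   0.3  76.5  -0.  -30.2]
```

>>> apply_moves(increments=[[100,[0,0,0],[-1,0,0]],[100,[0,0,0],[-1,0,0]],[100,[0,0,0],[-1,0,0]],[100,[0,0,0],[-1,0,0]],[100,[0,0,0],[-1,0,0]],[100,[0,0,0],[-1,0,0]],[100,[0,0,0],[-1,0,0]],[100,[0,0,0],[-1,0,0]]])

```text
clock: 3.05
ee_pos: [0.1737, -0.4688, 0.2311]
tool_rot: [[-0.0, -0.149, 0.989], [0.0, 0.989, 0.149], [-1.0, 0.0, -0.0]]
force: [0.2, 0.4, -0.5]
finger_gap: 0.0855
```

>>> apply_moves(increments=[[100,[0.2,0.235,0.592],[0,0,0]],[100,[0.2,0.235,0.592],[0,0,0]],[100,[0.2,0.235,0.592],[0,0,0]],[100,[0.2,0.235,0.592],[0,0,0]],[100,[0.2,0.235,0.592],[0,0,0]],[100,[0.2,0.235,0.592],[0,0,0]],[100,[0.2,0.235,0.592],[0,0,0]],[100,[0.2,0.235,0.592],[0,0,0]],[100,[0.2,0.235,0.592],[0,0,0]],[100,[0.2,0.235,0.592],[0,0,0]]])

```text
clock: 4.05
ee_pos: [0.4506, -0.3089, 0.1308]
tool_rot: [[-0.0, -0.145, 0.989], [0.0, 0.989, 0.145], [-1.0, 0.0, -0.0]]
force: [0.4, -0.3, 0.3]
finger_gap: 0.0855
```

```bash
python3 - <<'E'
from h import *
st();print(shift([.4495,-.310,.006]))
d=manip.snapshot('top');e=manip.snapshot('side');st()
f=lambda im,u,v,w,h:cv2.resize(im[v:v+h,u:u+w],(400,400),interpolation=cv2.INTER_CUBIC)
cv2.imwrite('pics/c3.png',np.hstack([f(d['image'],430,220,90,90),f(e['image'],300,290,90,90)]))
E
```

```text
4.05 [ 0.4506 -0.3089  0.1308] jawyaw 98.3 tilt [-1.e+00  0.e+00 -2.e-04] F [ 0.4 -0.3  0.3] T [ 0.01 -0.   -0.03] gap 0.0855 q [-34.4  22.6  -2.8  64.6  -0.  -42.8]
(array([ 2.496, -0.019, -0.024]), 'n>=2.5')
4.15 [ 0.4517 -0.3072  0.1295] jawyaw 98.6 tilt [-1.0e+00  2.1e-03 -6.0e-04] F [-1.1 -0.2 -0.7] T [-0.01  0.04  0.  ] gap 0.0854 q [-34.3  22.7  -2.8  64.6   0.1 -42.9]
```

View pics/c3.png

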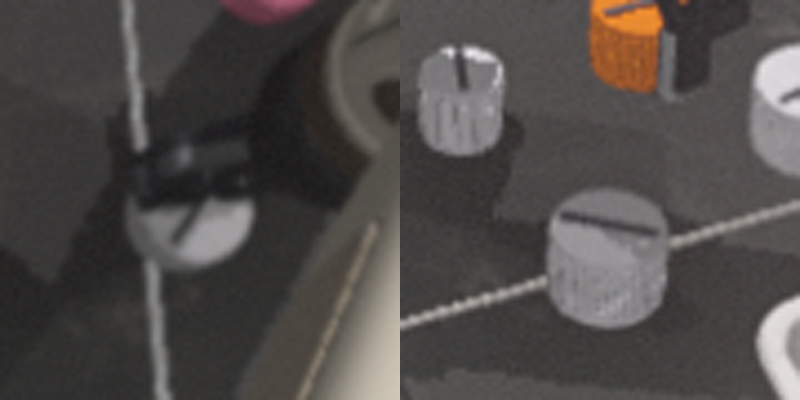

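>>> apply_moves(increments=[[100,[0.17,0,0],[1,0,0]],[100,[0.17,0,0],[1,0,0]],[100,[0.17,0,0],[1,0,0]],[100,[0.17,0,0],[1,0,0]],[100,[0.17,0,0],[1,0,0]],[100,[0.17,0,0],[1,0,0]],[100,[0.17,0,0],[1,0,0]],[100,[0.17,0,0],[1,0,0]],[100,[0.17,0,0],[1,0,0]],[100,[0,0,0],[1,0,0]]])

```text
clock: 5.15
ee_pos: [0.448, -0.3096, 0.0536]
tool_rot: [[-0.002, 0.788, 0.616], [0.001, 0.616, -0.788], [-1.0, -0.001, -0.003]]
force: [-0.3, 0.3, 0.1]
finger_gap: 0.0858
```

>>> apply_moves(increments=[[100,[0,0,0],[1,0,0]],[100,[0,0,0],[1,0,0]],[100,[0,0,0],[1,0,0]],[100,[0,0,0],[1,0,0]],[100,[0,0,0],[1,0,0]],[100,[0,0,0],[0,0,0]]])

```text
clock: 5.75
ee_pos: [0.449, -0.3102, 0.0549]
tool_rot: [[-0.0, 0.99, 0.144], [-0.0, 0.144, -0.99], [-1.0, -0.0, 0.0]]
force: [0.4, 0.2, 0.3]
finger_gap: 0.0854
```

```bash
python3 - <<'E'
from h import *
st();print(shift([.4503,-.310,.006]))
E
```

```text
5.75 [ 0.449  -0.3102  0.0549] jawyaw 8.3 tilt [-1.e+00 -3.e-04  1.e-04] F [0.4 0.2 0.3] T [-0.04  0.04 -0.  ] gap 0.0854 q [-34.6  26.8  -8.7  54.5  -0.   47.1]
(array([0.979, 0.026, 0.   ]), 'n>=1.0')
```

>>> apply_moves(increments=[[100,[0.16,0,0],[0,0,0]],[100,[0.16,0,0],[0,0,0]],[100,[0.16,0,0],[0,0,0]],[100,[0.16,0,0],[0,0,0]],[100,[0.16,0,0],[0,0,0]],[100,[0.16,0,0],[0,0,0]]])

```text
clock: 6.35
ee_pos: [0.4494, -0.3096, 0.0059]
tool_rot: [[-0.0, 0.989, 0.145], [0.0, 0.145, -0.989], [-1.0, -0.0, -0.0]]
force: [0.5, 0.5, -0.6]
finger_gap: 0.0853
```

>>> apply_moves(increments=[[0,[0,0,0],[0,0,0]],[0,[0,0,0],[0,0,0]],[0,[0,0,0],[0,0,0]],[0,[0,0,0],[0,0,0]],[0,[0,0,0],[0,0,0]],[0,[0,0,0],[0,0,0]]], squeeze=25)

```text
clock: 6.95
ee_pos: [0.4497, -0.3098, 0.007]
tool_rot: [[0.0, 0.989, 0.145], [-0.0, 0.145, -0.989], [-1.0, 0.0, 0.0]]
force: [-0.6, -0.6, -1.0]
finger_gap: 0.0552
```

```bash
python3 - <<'E'
from h import *
st()
E
```

```text
6.95 [ 0.4497 -0.3098  0.007 ] jawyaw 8.3 tilt [-1.e+00  3.e-04  3.e-04] F [-0.6 -0.6 -1. ] T [ 0.01  0.   -0.03] gap 0.0552 q [-34.6  30.3 -11.5  48.2  -0.   47.1]
```

>>> apply_moves(increments=[[100,[0,0,0],[0,0,0]],[100,[0,0,0],[0,0,0]],[100,[0,0,0],[0,0,0]],[100,[0,0,0],[0,0,0]],[100,[0,0,0],[0,0,0]],[100,[0,0,0],[-1,0,0]],[100,[0,0,0],[-1,0,0]],[100,[0,0,0],[-1,0,0]],[100,[0,0,0],[-1,0,0]],[100,[0,0,0],[-1,0,0]]])

```text
clock: 7.95
ee_pos: [0.4496, -0.3097, 0.0068]
tool_rot: [[-0.0, 0.782, 0.624], [0.0, 0.624, -0.782], [-1.0, -0.0, -0.0]]
force: [0.4, 0.5, 0.6]
finger_gap: 0.0853
```

>>> apply_moves(increments=[[100,[0,0,0],[-1,0,0]],[100,[0,0,0],[-1,0,0]],[100,[0,0,0],[-1,0,0]],[100,[0,0,0],[-1,0,0]],[100,[0,0,0],[-1,0,0]],[100,[0,0,0],[-1,0,0]],[100,[0,0,0],[-1,0,0]],[100,[0,0,0],[-1,0,0]],[100,[0,0,0],[-1,0,0]],[100,[0,0,0],[-1,0,0]]])

```text
clock: 8.95
ee_pos: [0.4495, -0.3097, 0.0068]
tool_rot: [[-0.0, -0.149, 0.989], [0.0, 0.989, 0.149], [-1.0, 0.0, -0.0]]
force: [0.0, 0.0, -0.6]
finger_gap: 0.0852
```

>>> apply_moves(increments=[[0,[0,0,0],[0,0,0]],[0,[0,0,0],[0,0,0]],[0,[0,0,0],[0,0,0]],[0,[0,0,0],[0,0,0]],[0,[0,0,0],[0,0,0]],[0,[0,0,0],[0,0,0]],[0,[0,0,0],[0,0,0]]], squeeze=60)

```text
clock: 9.65
ee_pos: [0.4499, -0.31, 0.0073]
tool_rot: [[0.001, -0.144, 0.99], [-0.001, 0.99, 0.144], [-1.0, -0.001, 0.001]]
force: [-0.5, -0.0, 4.6]
finger_gap: 0.0544
```

```bash
python3 - <<'E'
from h import *
st()
e=manip.snapshot('side');d=manip.snapshot('top');cv2.imwrite('pics/side2.png',e['image']);cv2.imwrite('pics/top2.png',d['image'])
E
```

```text
9.65 [ 0.4499 -0.31    0.0073] jawyaw 98.3 tilt [-1.e+00 -6.e-04  8.e-04] F [-0.5 -0.   4.6] T [ 0.11  0.15 -0.05] gap 0.0544 q [-34.6  30.3 -11.5  48.2   0.  -42.9]
```

>>> apply_moves(increments=[[0,[-0.2,0,0],[0,0,0]],[0,[-0.35,0,0],[0,0,0]],[0,[-0.5,0,0],[0,0,0]],[0,[-0.5,0,0],[0,0,0]],[0,[-0.5,0,0],[0,0,0]],[0,[-0.5,0,0],[0,0,0]],[0,[-0.4,0,0],[0,0,0]],[0,[-0.3,0,0],[0,0,0]]])

```text
clock: 10.55
ee_pos: [0.4495, -0.3097, 0.1708]
tool_rot: [[0.0, -0.145, 0.989], [-0.0, 0.989, 0.145], [-1.0, -0.001, 0.0]]
force: [0.5, 0.4, -1.4]
finger_gap: 0.0542
```

>>> apply_moves(increments=[[0,[0,0.3,-0.25],[0,0,0]],[0,[0,0.4,-0.33],[0,0,0]],[0,[0,0.44,-0.38],[0,0,0]],[0,[0,0.45,-0.38],[0,0,0]],[0,[0,0.45,-0.38],[0,0,0]],[0,[0,0.45,-0.38],[0,0,0]],[0,[0,0.45,-0.38],[0,0,0]],[0,[0,0.4,-0.33],[0,0,0]],[0,[0,0.35,-0.29],[0,0,0]]])

```text
clock: 11.45
ee_pos: [0.2677, -0.1484, 0.1691]
tool_rot: [[-0.001, -0.145, 0.989], [0.001, 0.989, 0.145], [-1.0, 0.001, -0.001]]
force: [1.0, -0.1, -0.9]
finger_gap: 0.0546
```

>>> apply_moves(increments=[[0,[0,0.4,0.05],[0,0,0]],[0,[0,0.55,0.08],[0,0,0]],[0,[0,0.6,0.09],[0,0,0]],[0,[0,0.65,0.09],[0,0,0]],[0,[0,0.65,0.09],[0,0,0]],[0,[0,0.65,0.09],[0,0,0]],[0,[0,0.65,0.09],[0,0,0]],[0,[0,0.65,0.09],[0,0,0]],[0,[0,0.6,0.09],[0,0,0]],[0,[0,0.5,0.09],[0,0,0]]])

```text
clock: 12.45
ee_pos: [0.268, 0.1497, 0.1694]
tool_rot: [[-0.0, -0.146, 0.989], [-0.0, 0.989, 0.146], [-1.0, -0.0, -0.0]]
force: [0.9, 0.8, -0.8]
finger_gap: 0.0547
```

```bash
python3 - <<'E'
from h import *
st();print(shift([.4845,.3565,.175]))
E
```

```text
12.45 [0.268  0.1497 0.1694] jawyaw 98.4 tilt [-1.e+00 -1.e-04 -2.e-04] F [ 0.9  0.8 -0.8] T [-0.05 -0.02  0.03] gap 0.0547 q [ 29.2  -6.  -30.8  65.2  -0.   20.8]
(array([-0.114,  3.457,  4.888]), 'n>=4.9')
```

>>> apply_moves(increments=[[0,[0,0.4,0.1],[0,0,0]],[0,[0,0.6,0.15],[0,0,0]],[0,[0,0.7,0.19],[0,0,0]],[0,[0,0.7,0.19],[0,0,0]],[0,[0,0.5,0.15],[0,0,0]],[0,[0,0.4,0.1],[0,0,0]]])

```text
clock: 13.05
ee_pos: [0.2881, 0.3194, 0.1691]
tool_rot: [[-0.0, -0.146, 0.989], [-0.001, 0.989, 0.146], [-1.0, -0.001, -0.001]]
force: [0.2, 0.4, -1.4]
finger_gap: 0.0547
```

>>> apply_moves(increments=[[0,[0,0,0.3],[0,0,0]],[0,[0,0.02,0.45],[0,0,0]],[0,[0,0.02,0.5],[0,0,0]],[0,[0,0.02,0.5],[0,0,0]],[0,[0,0.02,0.5],[0,0,0]],[0,[0,0.02,0.5],[0,0,0]],[0,[0,0.02,0.5],[0,0,0]],[0,[0,0.02,0.4],[0,0,0]],[0,[0,0.01,0.3],[0,0,0]],[0,[0,0,0],[0,0,0]]])

```text
clock: 14.05
ee_pos: [0.4846, 0.353, 0.1686]
tool_rot: [[-0.0, -0.142, 0.99], [-0.001, 0.99, 0.142], [-1.0, -0.001, -0.0]]
force: [-0.3, 0.0, -1.3]
finger_gap: 0.0548
```

>>> apply_moves(increments=[[0,[0,0,0],[-1,0,0]],[0,[0,0,0],[-1,0,0]],[0,[0,0,0],[-1,0,0]],[0,[0,0,0],[-1,0,0]],[0,[0,0,0],[-0.9,0,0]],[0,[0,0,0],[0,0,0]]])

```text
clock: 14.65
ee_pos: [0.482, 0.3532, 0.1692]
tool_rot: [[-0.001, -0.612, 0.791], [-0.001, 0.791, 0.612], [-1.0, -0.0, -0.001]]
force: [-0.2, -0.2, -1.3]
finger_gap: 0.0546
```

```bash
python3 - <<'E'
from h import *
st();print(shift([.4845,.3565,.175]))
d=manip.snapshot('top');e=manip.snapshot('side');s2=cv2.imread('pics/side2.png')
cv2.imwrite('pics/top3.png',d['image']);cv2.imwrite('pics/side3.png',e['image'])
f=lambda im,u,v,w,h:cv2.resize(im[v:v+h,u:u+w],(400,300),interpolation=cv2.INTER_CUBIC)
cv2.imwrite('pics/c4.png',np.vstack([np.hstack([f(d['image'],120,210,120,90),f(e['image'],220,155,100,75)]),np.hstack([f(s2,305,315,80,60),f(d['image'],140,225,60,45)])]))
p=manip.sense()['ee_pos']
print('side: cap top ctr now',proj(e,[p+[0,0,.031]]),'pick cap top',proj(e,[[.4497,-.31,.038]]))
E
```

```text
14.65 [0.482  0.3532 0.1692] jawyaw 127.7 tilt [-1.     -0.     -0.0014] F [-0.2 -0.2 -1.3] T [ 0.07 -0.02 -0.03] gap 0.0546 q [36.2 26.7  9.6 73.  -0.  -1.5]
(array([-0.116,  0.021,  0.081]), 'n>=0.1')
side: cap top ctr now [[259.5524342  169.76876648]] pick cap top [[345.06176721 341.65093452]]
```

View pics/c4.png

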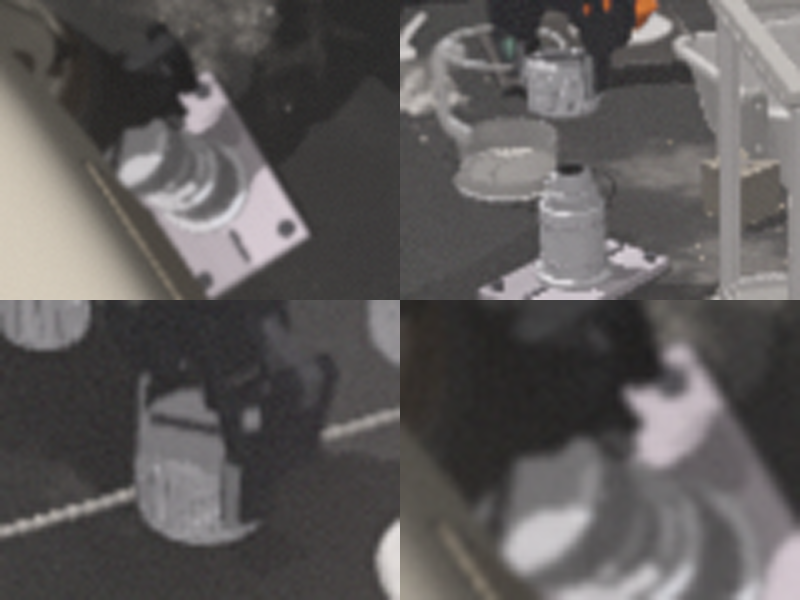

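```bash
python3 - <<'E'
from h import *
e=manip.snapshot('side');T=e['camera_from_world'];im=cv2.imread('pics/side3.png')[:,:,1].astype(float)
def show(u0,u1,rows):
    for v in rows: print(v,im[v,u0:u1].astype(int))
print('cap u from 246');show(246,276,(174,176,178,180));print('rim/neck/body u from 248');show(248,280,(199,201,206,210,214,218))
p=np.array([.482,.3532,.169])
for z in(.145,.155,.165):print('cap',proj(e,[[p[0],p[1],z]]))
for z in(.1,.09,.075,.06,.045):print('ves',proj(e,[[.4845,.3565,z]]))
g=proj(e,[[.4855,.3565,.06],[.4845,.3575,.06],[.4845,.3565,.06]]);print(g-g[2])
s0=cv2.imread('pics/side0.png')[:,:,1].astype(float);s2=cv2.imread('pics/side2.png')[:,:,1].astype(float)
for v in(345,348,351):print('pick',s0[v,328:340].astype(int),s2[v,328:340].astype(int))
E
```

```text
cap u from 246
174 [ 87  76  74  85 109 115 138 150 143 140 145 169 148 143 141 152 140 148
 142 116 100 107  76  54  48  46  57  51  50  50]
176 [ 83  74  62  65  80 100 138 145 153 151 143 139 142 140 147 153 136 124
 134 133 106 107  70  55  46  47  56  53  57  57]
178 [ 53  50  48  53  45  66 134 139 141 141 140 133 120 125 164 151 141 138
 138 139 101 106  91  80  91  83  80  79  78  81]
180 [ 76  79  79  78  77  82 135 140 151 148 145 139 127 137 143 141 127 127
 147 140 129 125 120 105  78  78  79  76  80  82]
rim/neck/body u from 248
199 [154 151 151 153 152 148 146 132 128 146 180 144 134 136 137 135 132 130
 127 116  92  88  94  95  80  90 100  98 102 104 108 111]
201 [133 131 131 131 126 125 120 117 134 134 140 138 136 138 139 138 137 130
 124 123 119 102  90  92  91  70  88  93  96  97 100 104]
206 [ 68  65  72  74  72  72 109 188 154 142 127 124 126 127 126 127 128 128
 133 130 126 124 123  81  67  77  80  84  78  80  82  83]
210 [ 78  78  78  87  80  80  94 121 144 146 140 145 141 142 144 143 139 141
 138 134 120 120 106  89  81  78  79  81  81  80  82  79]
214 [ 78  73
[... 226 characters left out ...]
05 120 188 194 197 195 195 193]
cap [[260.23975372 186.32646274]]
cap [[260.10772285 183.37725736]]
cap [[259.97540039 180.41108587]]
ves [[261.25432203 198.90813156]]
ves [[261.38303353 201.75990224]]
ves [[261.5755044  206.00683258]]
ves [[261.76724702 210.21712369]]
ves [[261.958248   214.39103917]]
[[ 0.2919184  -0.04848374]
 [-0.09485558 -0.11526464]
 [ 0.          0.        ]]
pick [ 83  81  81  81  90 128 151 166 199 215 214 214] [ 48  53  50  59  90 116 118 118 123 117 120 119]
pick [ 83  84  83  82  90 130 144 144 153 161 147 164] [ 51  52  45  68 113 126 128 135 156 133 137 141]
pick [ 83  84  83  84  97 124 150 138 132 144 147 134] [ 50  54  53  68 102 120 114 111 129 133 119 137]
```

>>> apply_moves(increments=[[0,[0.1,0.01,0.07],[0,0,0]],[0,[0.2,0,0],[0,0,0]],[0,[0.2,0,0],[0,0,0]],[0,[0.15,0,0],[0,0,0]],[0,[0,0,0],[0,0,0]],[0,[0,0,0],[0,0,0]]])

```text
clock: 15.4
ee_pos: [0.485, 0.3565, 0.1363]
tool_rot: [[-0.001, -0.612, 0.791], [-0.001, 0.791, 0.612], [-1.0, 0.0, -0.001]]
force: [-0.6, -0.3, -1.4]
finger_gap: 0.0547
```

```bash
python3 - <<'E'
from h import *
P=[]
for i in range(5):
    e=manip.snapshot('side');P.append(manip.sense()['ee_pos'])
P=np.array(P);print(P.round(4),P.mean(0).round(4));st();print(shift([.4853,.3557,.123]))
d=manip.snapshot('top')
cv2.imwrite('pics/side4.png',e['image']);cv2.imwrite('pics/top4.png',d['image'])
f=lambda im,u,v,w,h:cv2.resize(im[v:v+h,u:u+w],(400,400),interpolation=cv2.INTER_CUBIC)
cv2.imwrite('pics/c5.png',np.hstack([f(d['image'],140,220,80,80),f(e['image'],232,165,60,60)]))
im=e['image'][:,:,1]
for v in range(176,220,2):print(v,im[v,246:280])
E
```

```text
[[0.4853 0.3567 0.1368]
 [0.4855 0.3568 0.1371]
 [0.4856 0.3569 0.1373]
 [0.4856 0.3569 0.1374]
 [0.4855 0.3568 0.1374]] [0.4855 0.3568 0.1372]
15.65 [0.4855 0.3568 0.1374] jawyaw 127.7 tilt [-1.     -0.      0.0011] F [ 0.3  0.8 -1.1] T [0.04 0.01 0.02] gap 0.0548 q [36.3 28.3  7.3 68.9  0.  -1.4]
(array([ 0.287, -0.015, -0.018]), 'n>=0.3')
176 [ 82  73  66  57  76  94  64  45  55  87  90  96 112 112 111 109 110 111
 110 112 105  63  46  50  52  50  52  53  54  53  64  66  70  76]
178 [ 53  51  52  53  73 100  88 139 120 127  98  84  79  82  81  76  80  86
  82  88  80  98  93  63  51  50  47  56  78  80  82  78  81  75]
180 [ 79  78  76  72  69 105  96 158 171 187 186 186 190 187 150 127 121 124
 123 125 107  99 107  66  52  51  53  61  81  80  79  78  80  82]
182 [ 76  77  81  78  71 111 120 162 157 162 150 148 150 156 158 149 142 143
 142 141 119  98 103  77  57  49  50  54  80  82  80  82  79  79]
184 [ 95  95  91  97 107 113 102 132 140 147 148 149 142 121 134 142 140 142
 140 139 136 106 110  80  56  50  49  55  76  80  82  83  79  81]
186 [117 119 117 119 119 118 142 157 152 
[... 1689 characters left out ...]
83  79  80  81  79  82  93 123 144 144 137 142 143 142 141 141
 142 141 140 136 117 119 107  89  84  80  82  80  81  80  78  82]
212 [ 77  80  81  82  75  83  74  73  83 137 129 130 134 138 135 133 129 131
 131 135 136 134 126 124 121  98  80  80  80  82  77  84  81  82]
214 [ 81  80  79  77  76  74  74  68  79 137 143 143 137 139 140 144 144 140
 137 137 136 135 131 126 121  97  97  85  76  65  71  74  75  78]
216 [ 74  75  72  72  75  71  76  71  78 124 143 141 146 140 141 144 141 142
 142 140 138 135 133 126 124 147 178 173 143 106 163 127 104  94]
218 [ 71  75  73  73  73  73  71  71  84 145 146 143 145 143 143 143 142 141
 142 141 136 134 131 127 121 107 106 109 187 195 197 195 195 193]
```

View pics/c5.png

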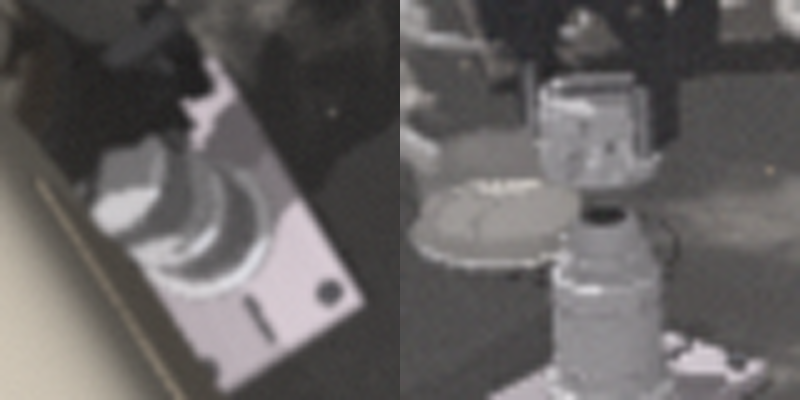

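>>> apply_moves(increments=[[0,[0.15,-0.005,-0.005],[0,0,0]],[0,[0.15,0,0],[0,0,0]],[0,[0.15,0,0],[0,0,0]],[0,[0.1,0,0],[0,0,0]],[0,[0.05,0,0],[0,0,0]],[0,[0,0,0],[0,0,0]]])

```text
clock: 16.3
ee_pos: [0.4849, 0.3561, 0.1061]
tool_rot: [[-0.001, -0.612, 0.791], [-0.001, 0.791, 0.612], [-1.0, 0.0, -0.001]]
force: [0.2, -0.4, -1.5]
finger_gap: 0.0545
```

>>> apply_moves(increments=[[0,[0.06,0,0],[0,0,0]],[0,[0.06,0,0],[0,0,0]],[0,[0.06,0,0],[0,0,0]],[0,[0,0,0],[0,0,0]]])

```text
clock: 16.7
ee_pos: [0.4849, 0.3561, 0.0973]
tool_rot: [[-0.001, -0.612, 0.791], [-0.001, 0.791, 0.612], [-1.0, 0.0, -0.001]]
force: [-0.0, 0.6, -1.6]
finger_gap: 0.0548
```

```bash
python3 -c "
from h import *
st()"
```

```text
16.7 [0.4849 0.3561 0.0973] jawyaw 127.7 tilt [-1.e+00  0.e+00 -9.e-04] F [-0.   0.6 -1.6] T [0.01 0.01 0.04] gap 0.0548 q [36.3 30.1  3.9 63.9 -0.  -1.4]
```

>>> apply_moves(increments=[[0,[0.04,0,0],[0,0,0]],[0,[0.04,0,0],[0,0,0]],[0,[0,0,0],[0,0,0]]])

```text
clock: 17.0
ee_pos: [0.485, 0.3562, 0.0935]
tool_rot: [[-0.0, -0.612, 0.791], [-0.0, 0.791, 0.612], [-1.0, 0.0, -0.001]]
force: [-0.3, -0.3, -1.5]
finger_gap: 0.0545
```

>>> apply_moves(increments=[[0,[0.04,0,0],[0,0,0]],[0,[0.04,0,0],[0,0,0]],[0,[0,0,0],[0,0,0]]])

```text
clock: 17.3
ee_pos: [0.4849, 0.3561, 0.0894]
tool_rot: [[-0.001, -0.612, 0.791], [-0.0, 0.791, 0.612], [-1.0, 0.0, -0.001]]
force: [-0.3, 0.7, -0.4]
finger_gap: 0.0551
```

```bash
python3 -c "
from h import *
st()"
```

```text
17.3 [0.4849 0.3561 0.0894] jawyaw 127.7 tilt [-1.e+00  0.e+00 -7.e-04] F [-0.3  0.7 -0.4] T [0.06 0.04 0.02] gap 0.0551 q [36.3 30.5  3.3 62.9  0.  -1.4]
```

>>> apply_moves(increments=[[0,[0.02,0,0],[0,0,0]],[0,[0,0,0],[0.5,0,0]],[0,[0.003,0,0],[1,0,0]],[0,[0.003,0,0],[1,0,0]],[0,[0.003,0,0],[1,0,0]],[0,[0.003,0,0],[1,0,0]],[0,[0,0,0],[0,0,0]]], squeeze=80)

```text
clock: 18.0
ee_pos: [0.4852, 0.3563, 0.0882]
tool_rot: [[0.0, -0.186, 0.982], [0.0, 0.982, 0.186], [-1.0, -0.0, 0.0]]
force: [0.0, 0.0, -0.4]
finger_gap: 0.0544
```

```bash
python3 -c "
from h import *
st()"
```

```text
18.0 [0.4852 0.3563 0.0882] jawyaw 100.7 tilt [-1.e+00 -0.e+00  1.e-04] F [ 0.   0.  -0.4] T [-0.04  0.02  0.01] gap 0.0544 q [36.3 30.5  3.2 62.7 -0.  25.5]
```

>>> apply_moves(increments=[[0,[0.003,0,0],[1,0,0]],[0,[0.003,0,0],[1,0,0]],[0,[0.003,0,0],[1,0,0]],[0,[0.004,0,0],[1,0,0]],[0,[0.004,0,0],[1,0,0]],[0,[0.004,0,0],[1,0,0]],[0,[0.004,0,0],[1,0,0]],[0,[0.004,0,0],[1,0,0]],[0,[0,0,0],[0,0,0]]])

```text
clock: 18.9
ee_pos: [0.4853, 0.3564, 0.087]
tool_rot: [[0.0, 0.604, 0.797], [0.0, 0.797, -0.604], [-1.0, 0.0, 0.0]]
force: [0.6, -0.5, 0.1]
finger_gap: 0.0544
```

```bash
python3 -c "
from h import *
st()"
```

```text
18.9 [0.4853 0.3564 0.087 ] jawyaw 52.9 tilt [-1.e+00  5.e-04  2.e-04] F [ 0.6 -0.5  0.1] T [ 0.03  0.02 -0.03] gap 0.0544 q [36.3 30.6  3.1 62.5 -0.  73.4]
```

>>> apply_moves(increments=[[0,[0.003,0,0],[1,0,0]],[0,[0.003,0,0],[1,0,0]],[0,[0.003,0,0],[1,0,0]],[0,[0.003,0,0],[1,0,0]],[0,[0.003,0,0],[1,0,0]],[0,[0.003,0,0],[1,0,0]],[0,[0,0,0],[0,0,0]]])

```text
clock: 19.6
ee_pos: [0.4854, 0.3564, 0.0861]
tool_rot: [[0.001, 0.957, 0.291], [0.0, 0.291, -0.957], [-1.0, 0.001, -0.0]]
force: [0.7, -0.5, -0.3]
finger_gap: 0.0543
```

```bash
python3 -c "
from h import *
st()"
```

```text
19.6 [0.4854 0.3564 0.0861] jawyaw 16.9 tilt [-1.e+00  6.e-04 -1.e-04] F [ 0.7 -0.5 -0.3] T [ 0.01 -0.09 -0.01] gap 0.0543 q [ 36.3  30.6   3.   62.4  -0.  109.4]
```

>>> apply_moves(increments=[[0,[0.004,0,0],[1,0,0]],[0,[0.004,0,0],[1,0,0]],[0,[0.004,0,0],[1,0,0]],[0,[0.004,0,0],[0.5,0,0]],[0,[0,0,0],[0,0,0]]])

```text
clock: 20.1
ee_pos: [0.4855, 0.3565, 0.0855]
tool_rot: [[0.001, 0.998, -0.07], [0.001, -0.07, -0.998], [-1.0, 0.001, -0.001]]
force: [0.8, 0.2, 1.1]
finger_gap: 0.054
```

```bash
python3 -c "
from h import *
st()"
```

```text
20.1 [0.4855 0.3565 0.0855] jawyaw -4.0 tilt [-1.e+00  8.e-04 -6.e-04] F [0.8 0.2 1.1] T [ 0.02 -0.01 -0.  ] gap 0.054 q [ 36.3  30.7   3.   62.3  -0.  130.3]
```

>>> apply_moves(increments=[[0,[0.002,0,0],[0.5,0,0]],[0,[0.002,0,0],[0.5,0,0]],[0,[0,0,0],[0,0,0]]])

```text
clock: 20.4
ee_pos: [0.4857, 0.3563, 0.0854]
tool_rot: [[0.001, 0.985, -0.175], [0.0, -0.175, -0.985], [-1.0, 0.001, -0.0]]
force: [0.8, -0.9, 3.0]
finger_gap: 0.054
```

```bash
python3 -c "
from h import *
st()"
```

```text
20.4 [0.4857 0.3563 0.0854] jawyaw -10.1 tilt [-1.0e+00  1.2e-03 -5.0e-04] F [ 0.8 -0.9  3. ] T [-0.17 -0.11 -0.03] gap 0.054 q [ 36.3  30.7   3.   62.3  -0.  136.4]
```

>>> apply_moves(increments=[[0,[0.001,0,0],[0.5,0,0]],[0,[0,0,0],[0.5,0,0]],[0,[0,0,0],[0,0,0]]])

```text
clock: 20.7
ee_pos: [0.4858, 0.3562, 0.0854]
tool_rot: [[0.002, 0.962, -0.274], [-0.001, -0.274, -0.962], [-1.0, 0.002, 0.0]]
force: [1.3, -1.8, 4.2]
finger_gap: 0.0539
```

```bash
python3 -c "
from h import *
st()"
```

```text
20.7 [0.4858 0.3562 0.0854] jawyaw -15.9 tilt [-1.0e+00  1.9e-03  1.0e-04] F [ 1.3 -1.8  4.2] T [-0.49 -0.35  1.47] gap 0.0539 q [ 3.630e+01  3.070e+01  3.000e+00  6.230e+01 -1.000e-01  1.422e+02]
```

>>> apply_moves(increments=[[0,[0.001,0,0],[0.5,0,0]],[0,[0,0,0],[0.5,0,0]],[0,[0,0,0],[0,0,0]]])

```text
clock: 21.0
ee_pos: [0.4862, 0.3584, 0.0857]
tool_rot: [[0.003, 0.927, -0.374], [0.004, -0.374, -0.927], [-1.0, 0.001, -0.005]]
force: [1.1, 3.6, 1.8]
finger_gap: 0.054
```

```bash
python3 -c "
from h import *
st()"
```

```text
21.0 [0.4862 0.3584 0.0857] jawyaw -22.0 tilt [-1.0e+00  9.0e-04 -4.8e-03] F [1.1 3.6 1.8] T [ 0.94 -0.58  1.46] gap 0.054 q [3.630e+01 3.070e+01 3.100e+00 6.210e+01 1.000e-01 1.483e+02]
```

```bash
python3 - <<'E'
from h import *
d=manip.snapshot('top');e=manip.snapshot('side');st()
v=np.array([.4855,.3562])
for yaw in(31.6,):
    u=np.array([np.cos(np.radians(yaw)),np.sin(np.radians(yaw))])
    for n,c in(('top',d),('side',e)):print(n,proj(c,[[*(v+s*.024*u),.119] for s in(1,-1)]))
f=lambda im,u,v,w,h:cv2.resize(im[v:v+h,u:u+w],(400,400),interpolation=cv2.INTER_CUBIC)
cv2.imwrite('pics/c6.png',np.hstack([f(d['image'],140,230,80,80),f(e['image'],240,175,50,50)]))
E
```

```text
21.1 [0.486  0.3583 0.0858] jawyaw -22.0 tilt [-1.0e+00  7.0e-04 -4.6e-03] F [2.4 5.3 3.7] T [ 1.2  -0.55  1.63] gap 0.0541 q [3.630e+01 3.070e+01 3.100e+00 6.210e+01 1.000e-01 1.483e+02]
top [[161.55044728 247.31572836]
 [172.84841355 266.03795943]]
side [[266.14429641 191.17182489]
 [256.41324128 195.74550556]]
```

View pics/c6.png

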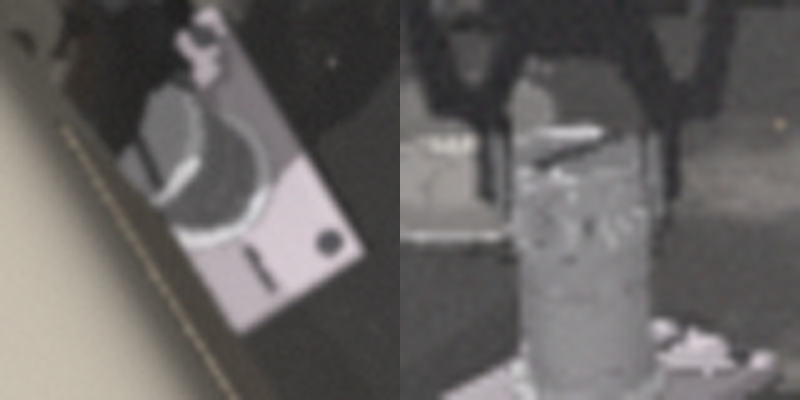

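The side view shows the bar running (257,195.6)–(267,192), which matches the projection for "in line with the ridges". Torque saturated at 1.5 N·m, so the cap is on its stop. Next I back off 90°.

>>> apply_moves(increments=[[0,[0,0,0],[-0.5,0,0]],[0,[-0.002,0,0],[-1,0,0]],[0,[-0.003,0,0],[-1,0,0]],[0,[-0.003,0,0],[-1,0,0]],[0,[-0.003,0,0],[-1,0,0]],[0,[-0.003,0,0],[-1,0,0]],[0,[-0.003,0,0],[-1,0,0]],[0,[-0.003,0,0],[-1,0,0]],[0,[0,0,0],[0,0,0]]])

```text
clock: 22.0
ee_pos: [0.485, 0.3572, 0.0862]
tool_rot: [[-0.0, 0.922, 0.386], [0.002, 0.386, -0.922], [-1.0, 0.0, -0.002]]
force: [-0.5, 5.6, 4.0]
finger_gap: 0.0545
```

```bash
python3 -c "
from h import *
st()"
```

```text
22.0 [0.485  0.3572 0.0862] jawyaw 22.7 tilt [-1.0e+00  5.0e-04 -2.4e-03] F [-0.5  5.6  4. ] T [1.12 0.1  0.04] gap 0.0545 q [3.630e+01 3.060e+01 3.100e+00 6.240e+01 1.000e-01 1.036e+02]
```

>>> apply_moves(increments=[[0,[-0.003,0,0],[-1,0,0]],[0,[-0.003,0,0],[-1,0,0]],[0,[-0.003,0,0],[-1,0,0]],[0,[-0.003,0,0],[-1,0,0]],[0,[-0.003,0,0],[-1,0,0]],[0,[-0.003,0,0],[-1,0,0]],[0,[-0.003,0,0],[-1,0,0]],[0,[0,0,0],[0,0,0]],[0,[0,0,0],[0,0,0]]])

```text
clock: 22.9
ee_pos: [0.4842, 0.3562, 0.087]
tool_rot: [[-0.002, 0.431, 0.903], [0.0, 0.903, -0.431], [-1.0, -0.001, -0.002]]
force: [-2.4, 2.8, 5.6]
finger_gap: 0.0544
```

```bash
python3 - <<'E'
from h import *
d=manip.snapshot('top');e=manip.snapshot('side');st()
v=np.array([.4857,.3562])
for a in(70,90,110):
    u=np.array([np.cos(np.radians(31.6+a)),np.sin(np.radians(31.6+a))])
    print(a,'side',proj(e,[[*(v+s*.024*u),.122] for s in(1,-1)])+[.7,0])
f=lambda im,u,v,w,h:cv2.resize(im[v:v+h,u:u+w],(400,400),interpolation=cv2.INTER_CUBIC)
cv2.imwrite('pics/c7.png',np.hstack([f(d['image'],140,230,80,80),f(e['image'],240,175,50,50)]))
E
```

```text
23.0 [0.4842 0.3562 0.087 ] jawyaw 64.5 tilt [-1.0e+00 -6.0e-04 -1.8e-03] F [-2.7  3.   4.9] T [0.67 0.57 0.02] gap 0.0542 q [36.3 30.6  3.1 62.6  0.1 61.8]
70 side [[258.40043063 190.26947364]
 [265.80006843 194.89435726]]
90 side [[256.39529442 190.93699157]
 [267.81363882 194.19991064]]
110 side [[255.0543878  191.80419576]
 [269.11391422 193.31185287]]
```

View pics/c7.png

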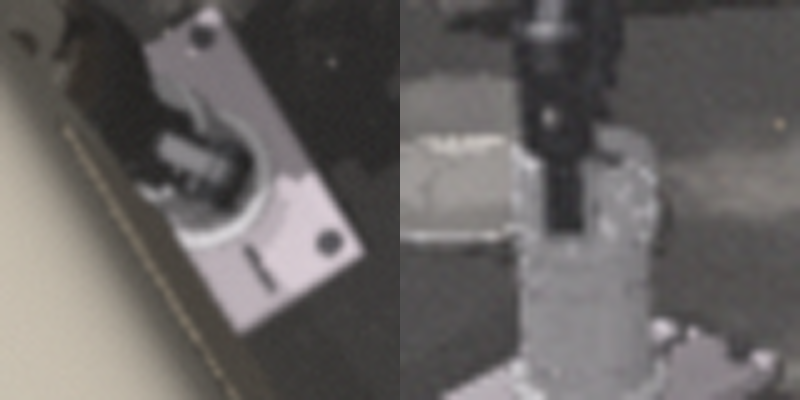

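>>> apply_moves(increments=[[0,[-0.008,0,0],[-0.5,0,0]],[0,[0,0,0],[0,0,0]],[0,[0,0,0],[0,0,0]],[0,[0,0,0],[0,0,0]],[0,[0,0,0],[0,0,0]]])

```text
clock: 23.5
ee_pos: [0.4844, 0.3563, 0.0871]
tool_rot: [[-0.002, 0.38, 0.925], [0.0, 0.925, -0.38], [-1.0, -0.001, -0.001]]
force: [-4.0, 4.0, 5.2]
finger_gap: 0.0547
```

```bash
python3 - <<'E'
from h import *
st();e=manip.snapshot('side');d=manip.snapshot('top');st();print(manip.sense()['qd'])
T=cv2.imread('pics/top0.png')
f=lambda im:cv2.resize(im[180:300,380:510],(400,370),interpolation=cv2.INTER_CUBIC)
cv2.imwrite('pics/c8.png',np.hstack([f(T),f(d['image'])]))
E
```

```text
23.5 [0.4844 0.3563 0.0871] jawyaw 67.7 tilt [-1.0e+00 -6.0e-04 -1.5e-03] F [-4.   4.   5.2] T [0.7  0.89 0.04] gap 0.0547 q [36.3 30.6  3.1 62.6  0.1 58.6]
23.6 [0.4844 0.3563 0.0871] jawyaw 67.7 tilt [-1.0e+00 -6.0e-04 -1.4e-03] F [-3.5  2.7  5.8] T [ 0.79  0.85 -0.01] gap 0.0544 q [36.3 30.6  3.1 62.6  0.1 58.6]
[ 0.1177184   0.05536676 -0.00389714 -0.07364277  0.12558985  0.05247249]
```

View pics/c8.png

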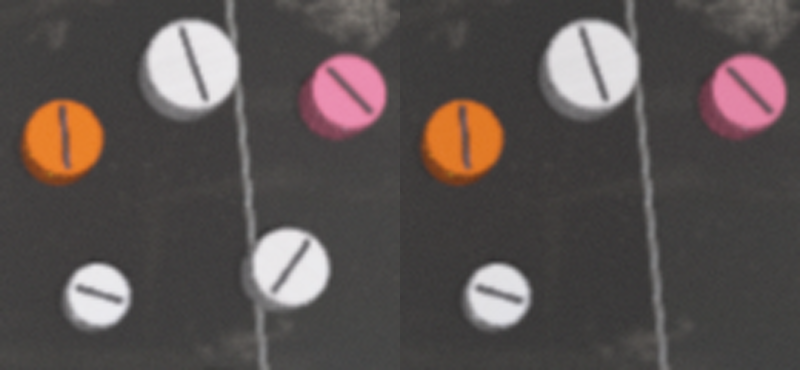

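The other caps and the look-alikes are unmoved. The cap is at rest, gripped, and about 90° back from the stop, so I'm handing in.

```bash
python3 -c "
from h import *
print(manip.finish_job());st()"
```

```text
the job is handed in; nothing more can be done
None
the job is handed in; nothing more can be done
```

I closed the vessel with the fitting (56 mm) cap, backed it off a quarter turn and handed the job in at 23.6 s, with the cap still gripped on its thread. The hand-in gave no verdict.

**What I did:** I centred the cap by squeezing it from two directions at right angles, then carried it in front of the balance. Lowered at about 139°, it dropped into the thread with no measurable force. I screwed it down clockwise to its stop, then turned it back 90°.

**What the last checks showed:**
- **Stop:** the torque levelled off at about 1.5 N·m after roughly 140° of turn. The side picture showed the bar in line with the ridges.
- **Back-off:** the wrist turned back 89.7°, and the visible end of the bar fits an angle of about 90°. Its origin should be about 80 mm above the vessel's.
- **Grip:** the last squeeze set was 80 N. The gap of about 54.5 mm shows the cap between the fingers, and the joints were practically at rest.
- **Other caps:** before and after pictures show they did not move.

**What disagreed:** the cap slipped several degrees in the jaws at the stop. After that, a side load of about 5 N and an upward load of about 5 N stayed on the tool. The tool was also up to 2 mm off sideways at the stop, which eased to about 1 mm. I did not measure the cap's final centring directly. I relied on the play in the thread to keep it within 4 mm.

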